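Release a stuck battery pack with the latch rod

TASK

The battery pack is stuck in its test dock: take the release rod from its stand, reach down through the slot in the dock's cover, feel for the hidden latch tab and press it until the pack springs up, without forcing the rod hard against the dock. Then put the rod back in its stand, standing upright with its collar down flat on the top plate, let go, and leave the other things on the bench where they are.

Things in the scene. Friction and masses are not known exactly. Their poses are not given: they have to be found in the camera images.
- dock: Battery test dock, a grey box fixed to the bench, 180 mm (its x) by 240 mm (its y) and 110 mm tall, with a black front panel and three knobs on its -x face. Origin at the centre of its underside, z up. A black battery pack stands in its well towards +x; the slot lies in the cover nearer the -x face.
- slot (a point): Centre of the slot's mouth, on the flat cover 110 mm above the bench, 40 mm in -x of the dock's centre; axes are the dock's. The slot is 17 mm wide (along x) and 86 mm long (along y), edged with black trim; below it a shaft of the same section with vertical walls leads 54 mm down.
- slot_bottom (a point): Centre of the shaft's bottom, 54 mm below the cover. The bottom is rigid black plastic except at the latch tab: a flat piece 20 mm long (along y), as wide as the slot, flush with the bottom and looking the same, 2 mm gaps at its ends. The tab's centre lies anywhere up to 28 mm either way of this point along y, differs each time, is not reported and must be found by feel.
- cover (a point): A point on the dock's flat cover, 30 mm in -x of the slot's centre. How the latch feels: the tab gives under a push that grows from about 3 to 8 N, frees the pack after 5 to 8 mm of travel, can go down about 12 mm and springs back. The rigid bottom does not give. More than 70 N from rod or hand on the dock is forcing it: press slowly.
- battery (a joint): How far the black battery pack (75 by 110 mm, its top 18 mm above the cover when latched) has risen out of its well, m: 0 latched, 0.022 fully up. A spring under it lifts it as soon as the latch lets go, and it stays up.
- battery_top (a point): Centre of the battery pack's top face, 75 mm in +x of the slot centre; 18 mm above the cover when latched, 40 mm when released.
- rod: Release rod, 187 mm long, about 180 g, loose. Origin: centre of the underside of its collar; z up along the rod. Collar: dark disc 34 mm across, 8 mm thick. Above it a black square handle 24 by 24 mm, 8 to 72 mm above the origin, faces square to x and y. Below it a steel shaft 9 mm across, round tip. It starts in the stand, collar flat on the top plate.
- rod_tip (a point): The rod's tip, the lowest point of the shaft, on its axis, 115 mm below the rod's origin.
- rod_grip (a point): Where to grip the rod: on its axis in the square handle, 45 mm above the rod's origin and 27 mm below the handle's top.
- stand: The rod's stand, fixed to the bench: dark foot 90 by 90 mm, two aluminium uprights, and a top plate 60 mm (x) by 80 mm (y) by 10 mm, its top 130 mm above the bench, with one square through hole of 20 mm at its centre. Origin at the centre of its underside, z up. It may be on the left or on the right.
- stand_hole (a point): Centre of the stand's hole, on the top face of the top plate, 130 mm above the bench.
- tribrach: Bystander: round three-screw instrument base, 110 mm across, 50 mm tall, loose, 0.7 kg. Origin at the centre of its underside.
- spare: Bystander: loose spare battery pack lying flat, 75 by 110 by 70 mm. Origin at the centre of its underside.
- driver: Bystander: screwdriver 180 mm long lying on the bench. Origin under its middle.
Not all that is in view belongs to the job. Of the things that look like the stand, the middle-sized one is meant.

How it is judged (in metres and radians):
On the way, in this order (a step that is already met when the one before it is completed fails the run):
1. the rod's tip is down inside the slot, deeper than 35 mm, while the pack is still latched (z of rod_tip in the frame of slot below -0.035 m and x of rod_tip in the frame of slot between -0.012 and 0.012 m and y of rod_tip in the frame of slot between -0.048 and 0.048 m and value of joint battery below 0.006 m), for 0.05 s.
2. the pack springs up by more than 15 mm while the rod's tip is in the slot (z of rod_tip in the frame of slot below -0.035 m and x of rod_tip in the frame of slot between -0.012 and 0.012 m and y of rod_tip in the frame of slot between -0.048 and 0.048 m and value of joint battery above 0.015 m), for 0.05 s.
At the end, for the whole second after the job is handed in: The pack is up by more than 17 mm, and the rod is back in the stand: its axis within 10 mm of the hole's centre, collar within 5 mm of the top plate, upright within 0.08 rad, at rest and let go (value of joint battery above 0.017 m and horizontal distance between rod and stand_hole below 0.01 m and z of rod in the frame of stand_hole between -0.004 and 0.005 m and angle between rod's own z axis and vertical below 0.08 rad and linear speed of rod below 0.02 m/s); the robot touches nothing.
It fails at once if the rod is forced against the dock with more than 70 N (contact force between rod and dock above 70 N).
It fails at once if the robot presses on the dock with more than 70 N (contact force between any of the arm, the fingers and dock above 70 N).
It fails at once if a bystander is moved by more than 30 mm (distance of any of tribrach, spare, driver from where it was at the start of the episode above 0.03 m).
It also fails if it takes over 67 s, if anything falls off the work surface, if the arm or the gripper's body presses on something with over 40 N, if the wrist force passes 120 N, or if a joint passes its speed limit or range.

ROBOT

A 7-joint arm with a two-finger parallel gripper is mounted at the origin on the work surface. World frame = base frame: x ahead of the robot, y to its left, z up, the work surface at z = 0. Lengths are in mm, angles in rad, forces in N, time in s.
With the tool pointing down it reaches from about 350 to 900 mm from the base axis. Payload 19.9 kg.
Tool frame: the origin (TCP) lies on the centre line of the jaws, within the pads' length; the fingertips stand 8 mm ahead of it and the grasp point (between the pads) lies 11 mm behind it; z points along the fingers, y is the line along which they close (so a half turn about z gives the same grasp; the last joint's range is limited). The gripper opens to 85 mm and grips with 20 to 120 N. Pads are 22 mm wide; open, the fingers measure 114 mm over their backs; the gripper's body (76 mm by 85 mm) begins 54 mm behind the grasp point. The pads swing forward as they close: fully open they stand 13 mm farther back than shut.
Start: joints at [-1.323, 0.417, -0.01, 1.614, 0.005, 1.111, -0.053], TCP at [178.59, 598.922, 239.26] pointing down, gripper open.
Joint ranges: [-2.81, 2.81], [-0.39, 2.02], [-1.27, 1.25], [0.06, 2.57], [-1.19, 4.33], [0.19, 2], [-2.82, 2.82]. Speed limits (rad/s): [1.89, 1.89, 2.39, 2.39, 3.01, 3.01, 3.01].

INTERFACE

Orientations are given as a unit quaternion [w, x, y, z].
In Python, from workcell import env, eyes gives the robot as it stands. The module is installed in compiled form; this text tells all that it offers.
- The arm moves only by the shell command python3 -m crank 'ROWS' [OPENING] [FORCE]. ROWS is JSON, a list of rows, each an object with "xyz": the shift along the tool's x, y, z in mm, a list of three; "spin": the turn about the tool's z in degrees. In form: [{"xyz": [x, y, z], "spin": spin}, ...]. A call has 1 to 8 rows; each row is the pose to reach, as a shift and turn from the pose commanded when the call began, along the tool's axes at that moment; what a row does not reach only later rows make up. A row lasts 1/8 s, in which the tool goes at most 62.5 mm and 10.7 degrees, less where a joint would pass 70% of its speed; a pose out of reach is approached as far as the arm can. A call with a gripper value outside its range is refused whole. OPENING is the opening in per cent of the stroke, from 0 (shut) to 100 (fully open), set as the call begins (- or left out, the last holds). The fingers move at their own pace and stop on an object; FORCE is the grip in N (left out, the last holds). Time passes only in rows, so rows that repeat a pose let the fingers close. It gives the time, the measured TCP pose, the force, the opening and the grip force at its end, in the units of the state.
- env.observe(): the state, without advancing time (a new reading comes with each control period).
- eyes.get_image(name): name is "scene" or "top"; returns (picture, depth): 480x640x3 uint8, red, green, blue; 480x640 float32, mm along the optical axis (not along the pixel's ray), 0 where there is no reading.
- eyes.calibration(name): a dict with "camera_matrix" (3x3 intrinsics, pixels), "rvec" (rotation vector, rad) and "tvec" (3), from world to camera coordinates, as OpenCV has them. Camera axes: x right, y down, z forward; pixel columns grow to the right and rows downward; lengths in mm; the calibration is good to about 2 mm. A picture is of the moment at which its call begins. calibration takes no time and is no camera call.
- env.sign_off(): hands the job in; it is judged then, once.
The state is a dict: "time_s": time; "joint_positions": joint angles; "joint_vel": joint speeds; "joint_efforts": joint torques, N m; "eef_pos": TCP position; "ee_rot": TCP orientation; "contact_force": force on the tool from outside, world axes, zero at the start; "ft_torque": the same for the moment, N m; "gripper_width": finger opening in mm; "finger_force": force on a finger pad.
Only numpy, scipy, OpenCV 4.12 (cv2) and the standard library are available. Lean on these libraries where they do the work, as an engineer would, in place of code of your own. Each camera call takes 0.05 s, during which the arm holds its last target. There are 200 camera calls.

## Working session

There is one attempt and no reset: what is moved stays moved. The work goes in short steps, Python scripts to look and compute and a shell command to move; the robot and the scene stay as the last step left them, time stands still between calls to the robot, and variables do not carry over. Pictures are saved under pics/ and viewed, at most 10 in all, crops included, and the job is handed in when it is done.

```bash
mkdir -p pics; cat > h.py <<'E'
import numpy as np, cv2
from workcell import env, eyes
def grab(n):
    im,d=eyes.get_image(n); np.savez('last_%s.npz'%n,im=im,d=d); return im,d
def load(n):
    z=np.load('last_%s.npz'%n); return z['im'],z['d']
def world(n,d):
    c=eyes.calibration(n);K=np.array(c['camera_matrix']);R=cv2.Rodrigues(np.array(c['rvec'],float))[0];t=np.array(c['tvec'],float).ravel()
    v,u=np.mgrid[0:d.shape[0],0:d.shape[1]]
    P=np.stack([(u-K[0,2])/K[0,0]*d,(v-K[1,2])/K[1,1]*d,d],-1)
    return (P-t)@R
def proj(n,p):
    c=eyes.calibration(n)
    return cv2.projectPoints(np.array(p,float).reshape(-1,3),np.array(c['rvec'],float),np.array(c['tvec'],float),np.array(c['camera_matrix'],float),None)[0].reshape(-1,2)
E
python3 - <<'E'
from h import *
for n in('scene','top'):
    im,d=grab(n); cv2.imwrite(f'pics/{n}0.png',im[...,::-1])
s=env.observe(); print(s['time_s'],s['eef_pos'],s['ee_rot'],s['gripper_width'],s['contact_force'])
E
```

```text
0.1 [178.53126783 598.6458682  238.73644564] [-2.03368722e-05  1.44391731e-01  9.89520455e-01 -5.45484374e-04] 85.4221208302062 [ 0.3789338   0.61717381 -0.2611918 ]
```

View pics/scene0.png

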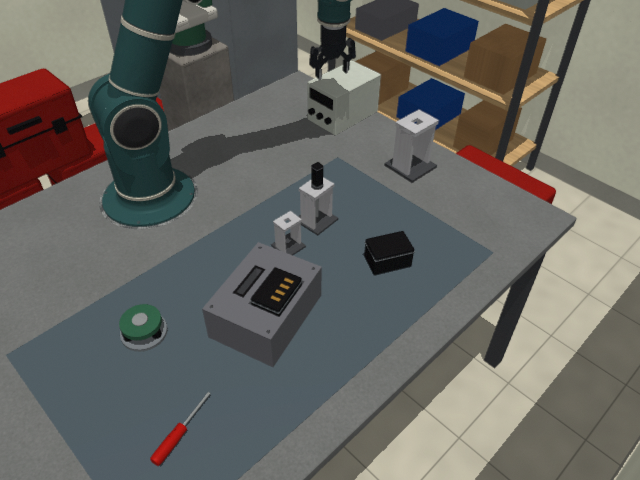

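View pics/top0.png

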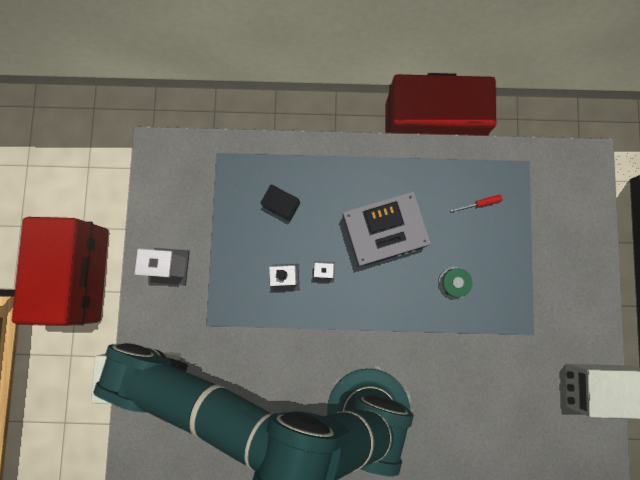

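Scene: three stand-like objects. In the top picture they are large (155,263), small (322,271) and middle-sized with the rod in it (282,275). I choose the middle one. The dock's slot is at top (390,240).

```bash
python3 - <<'E'
from h import *
im,d=load('top'); W=world('top',d); print(d[d>0].min(), W[330,360], W[240,390])
u0,v0=250,190
def rect(box,zl,zh,lab):
    m=np.zeros(d.shape,bool); a,b,c,e=box; m[b:e,a:c]=1
    m&=(W[...,2]>zl)&(W[...,2]<zh); p=W[m]
    r=cv2.minAreaRect(p[:,:2].astype(np.float32)); print(lab,m.sum(),np.round(r[0],1),np.round(r[1],1),round(r[2],2),'med z',np.median(p[:,2]).round(1), 'mean',p.mean(0).round(1))
rect((330,180,440,280),100,118,'dock cover')
rect((355,190,410,240),120,140,'battery')
rect((262,255,305,300),115,140,'stand')
rect((262,255,305,300),185,215,'rodtop')
rect((310,255,340,290),60,180,'smallstand')
rect((130,240,190,290),100,300,'bigstand')
rect((435,260,480,300),20,80,'tribrach')
rect((255,180,305,225),50,90,'spare')
big=cv2.resize(im[190:300,255:440][...,::-1],None,fx=4.3,fy=4.3,interpolation=cv2.INTER_CUBIC); cv2.imwrite('pics/crop1.png',big)
E
```

```text
863.35565 [260.71542148  31.34063218   1.24799576] [561.18081205 -59.8551615   51.38032521]
dock cover 3078 [576.    6.6] [185.1 344. ] 19.87 med z 109.1 mean [583.7 -41.2 109.1]
battery 776 [626.8 -33. ] [ 76.1 120.2] 17.54 med z 127.3 mean [624.9 -28.1 127.4]
stand 409 [430.  289.1] [60.5 80.5] 4.35 med z 129.4 mean [429.2 287.4 129.4]
rodtop 67 [431.2 289.1] [24.1 24.4] 0.0 med z 200.9 mean [431.4 289.  200.6]
smallstand 245 [452.6 160.1] [46.  58.2] 1.64 med z 99.0 mean [452.1 159.8  98.8]
bigstand 974 [456.6 683.9] [111.1  79.4] 87.19 med z 169.2 mean [456.2 676.3 164.5]
tribrach 684 [ 428.1 -283. ] [92.5 95.7] 2.39 med z 48.8 mean [ 426.6 -281.7   48.8]
spare 758 [679.9 313.5] [111.9  75.5] 63.48 med z 68.4 mean [678.2 312.6  68.3]
```

View pics/crop1.png

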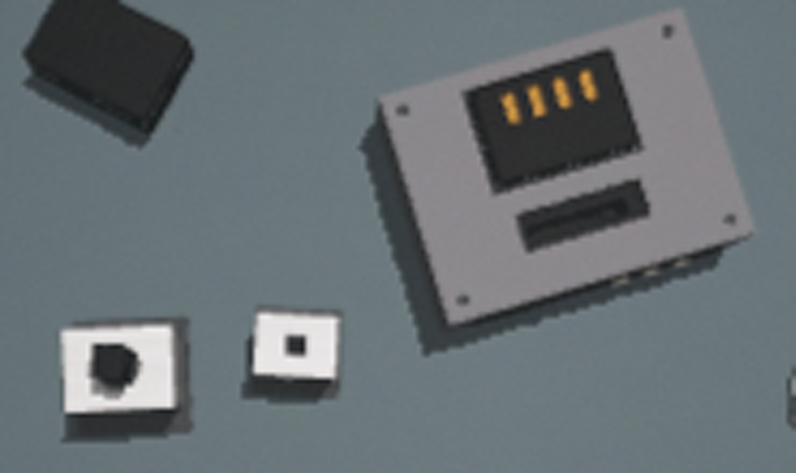

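The crop shows the chosen middle stand with the rod at crop (115,368). The dock is at about 17°, and its slot spans crop (517,213) to (650,210). Next I refine the dock pose and the rod's yaw.

```bash
python3 - <<'E'
from h import *
for n,z,(px,h) in (('top',110,((584/4.3+255-.4,213/4.3+190-.4),0)),):
    c=eyes.calibration(n);K=np.array(c['camera_matrix']);R=cv2.Rodrigues(np.array(c['rvec'],float))[0];t=np.array(c['tvec'],float).ravel()
    C=-R.T@t; r=R.T@np.array([(px[0]-K[0,2])/K[0,0],(px[1]-K[1,2])/K[1,1],1]); print('cam',C.round(),'slot px',(C+r*(z-C[2])/r[2]).round(1))
for n in('top','scene'):
    im,d=load(n);W=world(n,d)
    m=((abs(W[...,2]-109.5)<4)&(abs(W[...,0]-570)<140)&(W[...,1]<110)&(W[...,1]>-200)).astype(np.uint8)
    k,l,s,cc=cv2.connectedComponentsWithStats(m); i=1+s[1:,4].argmax(); p=W[l==i][:,:2].astype(np.float32)
    # drop outliers: percentiles along the box axes
    r=cv2.minAreaRect(p);print(n,'dock',np.round(r[0],1),np.round(r[1],1),r[2])
    # angle and centre
    a=np.deg2rad(r[2] if r[1][0]<r[1][1] else r[2]-90); X=np.array([np.cos(a),np.sin(a)]);Y=np.array([-X[1],X[0]])
    c0=np.array(r[0]); print('slot from dock',(c0-40*X).round(1),'ang',np.rad2deg(a).round(2))
    q=np.stack([(W[...,:2]-c0)@X,(W[...,:2]-c0)@Y],-1)
    sl=(abs(q[...,0]+40)<22)&(abs(q[...,1])<60)&(W[...,2]<106)&(W[...,2]>40); print('slot pts',sl.sum(),q[sl].min(0),q[sl].max(0),np.median(W[sl][:,2]))
    b=(abs(W[...,2]-127.5)<4)&(abs(q[...,0]-35)<60)&(abs(q[...,1])<80); r=cv2.minAreaRect(W[b][:,:2].astype(np.float32));print('bat',b.sum(),r)
    for lab,lo,hi in(('rodtop',197,206),('stand',126,133)):
        b=(W[...,2]>lo)&(W[...,2]<hi)&(abs(W[...,0]-430)<55)&(abs(W[...,1]-288)<60); r=cv2.minAreaRect(W[b][:,:2].astype(np.float32));print(lab,b.sum(),r)
    b=(W[...,2]>145)&(W[...,2]<195)&(abs(W[...,0]-430)<25)&(abs(W[...,1]-288)<25)
    p=W[b];np.save('hand_%s.npy'%n,p)
    if len(p)>9: r=cv2.minAreaRect(p[:,:2].astype(np.float32));print('handle',len(p),r)
im,_=load('scene');cv2.imwrite('pics/crop2.png',cv2.resize(im[150:260,260:370][...,::-1],None,fx=5,fy=5,interpolation=cv2.INTER_CUBIC))
E
```

```text
cam [ 357.  141. 1724.] slot px [556.9 -54.1 110. ]
top dock [592.9 -40.1] [180.1 241.3] 18.348716735839844
slot from dock [554.9 -52.7] ang 18.35
slot pts 206 [-61.63440315 -59.16022906] [-18.45589007  56.70087159] 69.37907115044851
bat 569 ((626.2890014648438, -33.11186218261719), (76.08429718017578, 119.7259292602539), 17.996509552001953)
rodtop 51 ((431.0428771972656, 289.2957763671875), (24.0725154876709, 21.575584411621094), 1.518294095993042)
stand 269 ((430.020751953125, 289.83905029296875), (59.954044342041016, 79.2887191772461), 2.1395914554595947)
handle 18 ((430.8470764160156, 289.7132263183594), (25.126625061035156, 22.691862106323242), 85.14509582519531)
scene dock [592.  -40.1] [183.8 245.3] 18.056781768798828
slot from dock [554.  -52.5] ang 18.06
slot pts 168 [-60.83700797 -37.10543015] [-35.09682096  55.12121539] 94.4624491482744
bat 1101 ((626.8887329101562, -30.64929962158203), (76.5616226196289, 112.51526641845703), 17.784366607666016)
rodtop 66 ((433.0024108886719, 287.97015380859375), (24.930784225463867, 31.503562927246094), 80.86125946044922)
stand 266 ((430.2501525878906, 288.8380126953125), (63.705810546875, 84.14253234863281), 2.635223865509033)
handle 171 ((436.5227355957031, 281.1549987792969), (31.27600860595703, 24.543405532836914), 36.15349197387695)
```

View pics/crop2.png

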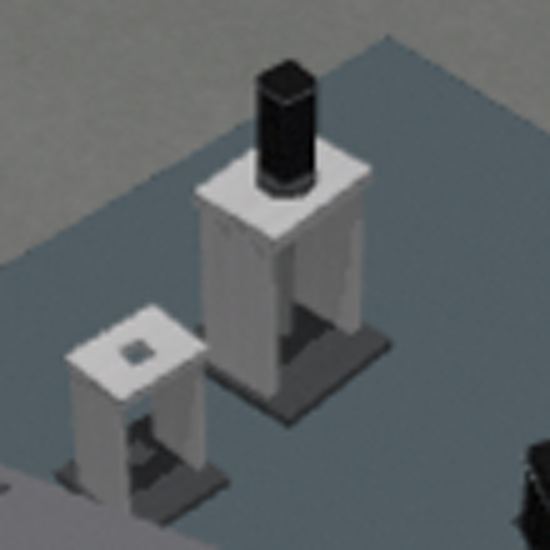

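The crop confirms a black square handle in the middle-sized stand, with faces roughly along the plate (yaw about 3°). Rod is at (430.5, 289.3), slot at about (555, -53) with yaw 18°. Now the move above the rod.

```bash
cat > go.py <<'E'
import sys
from h import *
from scipy.spatial.transform import Rotation as Ro
def go(x,y,z,yaw=None):
    s=env.observe(); w,a,b,c=s['ee_rot']; R=Ro.from_quat([a,b,c,w]); p=s['eef_pos']
    d=R.inv().apply(np.array([x,y,z])-p); yy=np.rad2deg(np.arctan2(R.as_matrix()[1,1],R.as_matrix()[0,1]))
    print('t',round(s['time_s'],2),'p',np.round(p,1),'yawY',yy.round(1),'tilt',R.as_matrix()[:,2].round(3),'F',np.round(s['contact_force'],1),'shift',d.round(1),'spin',None if yaw is None else round(yy-yaw,1))
if __name__=='__main__': go(*map(float,sys.argv[1:]))
E
python3 -m crank '[{"xyz":[-30,-20,-20],"spin":-3},{"xyz":[-80,-54,-25],"spin":-6},{"xyz":[-130,-88,-25],"spin":-9},{"xyz":[-180,-122,-25],"spin":-12},{"xyz":[-230,-156,-25],"spin":-15},{"xyz":[-280,-190,-25],"spin":-18},{"xyz":[-315,-214,-25],"spin":-19.5},{"xyz":[-330,-224,-20],"spin":-19.5}]' 100
python3 go.py 430.5 289.3 164 93
```

```text
time_s: 1.1
eef_pos: [432.3, 287.7, 259.4]
ee_rot: [0.0, -0.024, 1.0, -0.0]
contact_force: [0.5, 0.9, -0.1]
gripper_width: 85.3
finger_force: 0.0
t 1.1 p [432.3 287.7 259.4] yawY 92.7 tilt [ 0.001 -0.    -1.   ] F [ 0.5  0.9 -0.1] shift [ 1.8  1.8 95.4] spin -0.3
```

```bash
python3 -m crank '[{"xyz":[1,1,20]},{"xyz":[1,1,45]},{"xyz":[1,1,70]},{"xyz":[1,1,90]},{"xyz":[1,1,95]},{"xyz":[1,1,95]}]' || python3 -m crank '[{"xyz":[1,1,20],"spin":0},{"xyz":[1,1,45],"spin":0},{"xyz":[1,1,70],"spin":0},{"xyz":[1,1,90],"spin":0},{"xyz":[1,1,95],"spin":0},{"xyz":[1,1,95],"spin":0}]'
python3 go.py 430.5 289.3 164 93
```

```text
time_s: 1.85
eef_pos: [429.8, 290.9, 164.5]
ee_rot: [-0.0, -0.025, 1.0, -0.0]
contact_force: [-0.1, 0.9, 0.2]
gripper_width: 85.5
finger_force: 0.0
t 1.85 p [429.8 290.9 164.5] yawY 92.9 tilt [-0. -0. -1.] F [-0.1  0.9  0.2] shift [-0.6 -1.6  0.5] spin -0.1invalid input at $[0]: expected keys xyz, spin
```

```bash
python3 -m crank '[{"xyz":[0,0,0],"spin":0},{"xyz":[0,0,0],"spin":0},{"xyz":[0,0,0],"spin":0},{"xyz":[0,0,0],"spin":0},{"xyz":[0,0,0],"spin":0},{"xyz":[0,0,0],"spin":0},{"xyz":[0,0,0],"spin":0},{"xyz":[0,0,0],"spin":0}]' 0 70
python3 go.py 430.5 289.3 164 93
```

```text
time_s: 2.85
eef_pos: [430.0, 291.0, 164.7]
ee_rot: [0.0, -0.025, 1.0, 0.0]
contact_force: [-0.0, -0.7, 5.5]
gripper_width: 23.0
finger_force: 68.5
t 2.85 p [430.  291.  164.7] yawY 92.9 tilt [ 0.  0. -1.] F [-0.  -0.7  5.5] shift [-0.5 -1.7  0.7] spin -0.1
```

```bash
python3 -m crank '[{"xyz":[0,0,-10],"spin":0},{"xyz":[0,0,-30],"spin":0},{"xyz":[0,0,-55],"spin":0},{"xyz":[0,0,-85],"spin":0},{"xyz":[0,0,-115],"spin":0},{"xyz":[0,0,-140],"spin":0},{"xyz":[0,0,-155],"spin":0},{"xyz":[0,0,-155],"spin":0}]'
python3 go.py 555 -53 320 108
python3 - <<'E'
from h import *
p=env.observe()['eef_pos']
im,d=grab('scene');W=world('scene',d)
m=(abs(W[...,0]-p[0])<30)&(abs(W[...,1]-p[1])<30)&(W[...,2]>160)&(W[...,2]<282)
q=W[m];
for a in range(165,285,12):
    s=q[(q[:,2]>=a)&(q[:,2]<a+12)]
    if len(s):print(a,len(s),s[:,:2].mean(0).round(1)-p[:2].round(1))
print(proj('scene',[p,[p[0],p[1],165]]))
u,v=proj('scene',p)[0].astype(int)
cv2.imwrite('pics/rod1.png',cv2.resize(im[v-60:v+100,u-70:u+70][...,::-1],None,fx=3.7,fy=3.7,interpolation=cv2.INTER_CUBIC))
E
```

```text
time_s: 3.85
eef_pos: [429.9, 291.0, 319.9]
ee_rot: [0.0, -0.025, 1.0, 0.0]
contact_force: [0.3, -0.1, -2.5]
gripper_width: 23.3
finger_force: 68.7
t 3.85 p [429.9 291.  319.9] yawY 92.9 tilt [ 0.001  0.001 -1.   ] F [ 0.3 -0.1 -2.5] shift [-1.075e+02 -3.499e+02 -2.000e-01] spin -15.1
165 5 [ 3.5 -2.1]
177 12 [ 4.4 -1.2]
189 14 [ 3.8 -1.9]
201 13 [ 4.4 -2.2]
213 17 [ 4.3 -1.7]
225 14 [ 4.8 -2.2]
237 16 [ 4.  -2.7]
249 15 [ 3.8 -2.7]
261 14 [ 4.9 -2.5]
273 4 [ 6.4 -3.6]
[[317.13419758 126.79794647]
 [316.83706337 175.28878057]]
```

View pics/rod1.png

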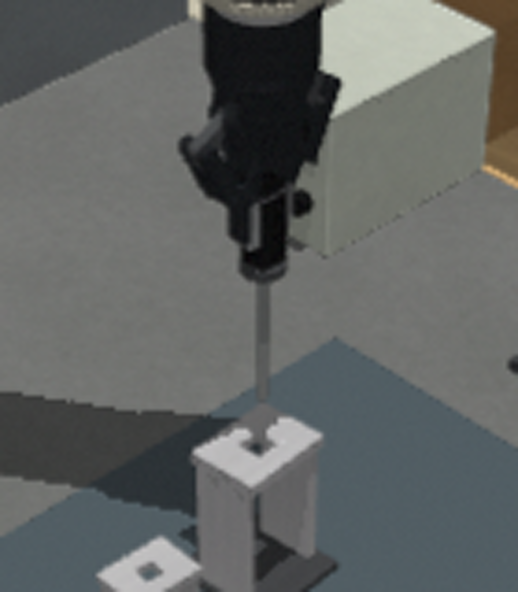

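The rod hangs straight and vertical in the jaws (crop 262,240 to 262,400). Next I carry it over to the slot.

```bash
python3 -m crank '[{"xyz":[-8,-25,0],"spin":-2},{"xyz":[-22,-72,0],"spin":-4},{"xyz":[-37,-122,0],"spin":-6},{"xyz":[-52,-172,0],"spin":-8},{"xyz":[-68,-222,0],"spin":-10},{"xyz":[-83,-272,0],"spin":-12},{"xyz":[-98,-320,0],"spin":-14},{"xyz":[-107.5,-350,0],"spin":-15}]'
python3 -m crank '[{"xyz":[0,0,10],"spin":0},{"xyz":[0,0,25],"spin":0},{"xyz":[0,0,35],"spin":0},{"xyz":[0,0,40],"spin":0},{"xyz":[0,0,40],"spin":0}]'
python3 go.py 555 -53 206 108
python3 - <<'E'
from h import *
p=env.observe()['eef_pos']
im,d=grab('top');Wt=world('top',d)
imS,d=grab('scene');W=world('scene',d)
m=(abs(W[...,0]-p[0])<25)&(abs(W[...,1]-p[1])<25)&(W[...,2]>132)&(W[...,2]<238)
q=W[m]
for a in range(132,240,15):
    s=q[(q[:,2]>=a)&(q[:,2]<a+15)]
    if len(s):print(a,len(s),s[:,:2].mean(0).round(1)-p[:2].round(1))
u,v=proj('scene',[p[0],p[1],120])[0].astype(int); print(u,v,proj('scene',[[555,-53,110],[p[0],p[1],p[2]-149.7]]))
cv2.imwrite('pics/slot1.png',cv2.resize(imS[v-60:v+40,u-65:u+65][...,::-1],None,fx=6,fy=6,interpolation=cv2.INTER_CUBIC))
E
```

```text
time_s: 4.9
eef_pos: [554.7, -55.7, 318.0]
ee_rot: [-0.001, -0.155, 0.988, -0.0]
contact_force: [-0.8, 1.0, -3.2]
gripper_width: 22.9
finger_force: 68.9
time_s: 5.52
eef_pos: [554.7, -52.8, 279.1]
ee_rot: [-0.0, -0.156, 0.988, -0.0]
contact_force: [0.2, -0.6, -3.1]
gripper_width: 23.4
finger_force: 69.0
t 5.53 p [554.7 -52.8 279.1] yawY 107.9 tilt [-0. -0. -1.] F [ 0.2 -0.6 -3.1] shift [-0.3 -0.2 73.1] spin -0.1
132 17 [ 4.6 -1.5]
147 18 [ 4.1 -2. ]
162 16 [ 4.3 -1.9]
177 20 [ 5.3 -1.4]
192 19 [ 4.1 -1.7]
207 16 [ 4.8 -1.4]
222 16 [ 4.4 -2.2]
248 277 [[248.9717616  280.9002197 ]
 [248.29516951 275.33406844]]
```

View pics/slot1.png

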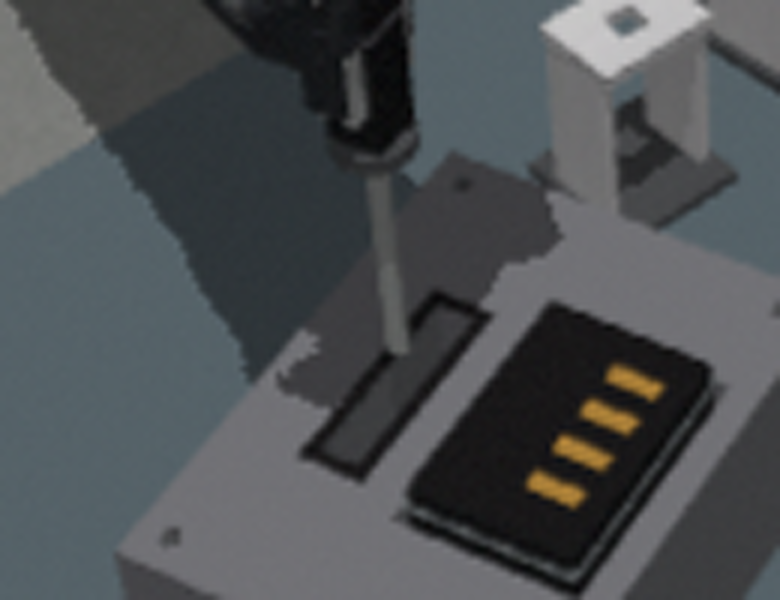

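The rod tip (397,352 in the crop) hangs over the slot. The slot's centre reads (398,386), which matches the prediction to 0.4 px, and the rod sits about 1 mm towards +x. Going in.

```bash
python3 -m crank '[{"xyz":[0.8,0,5],"spin":0},{"xyz":[0.8,0,12],"spin":0},{"xyz":[0.8,0,18],"spin":0},{"xyz":[0.8,0,24],"spin":0},{"xyz":[0.8,0,30],"spin":0},{"xyz":[0.8,0,30],"spin":0}]'; python3 go.py 555 -53 206 108
```

```text
time_s: 6.38
eef_pos: [553.9, -53.5, 248.8]
ee_rot: [-0.0, -0.156, 0.988, -0.0]
contact_force: [0.4, 0.2, -1.8]
gripper_width: 23.2
finger_force: 69.0
t 6.38 p [553.9 -53.5 248.8] yawY 107.9 tilt [-0.001 -0.    -1.   ] F [ 0.4  0.2 -1.8] shift [-1.3  0.1 42.8] spin -0.1
```

```bash
python3 -m crank '[{"xyz":[0,0,8],"spin":0},{"xyz":[0,0,16],"spin":0},{"xyz":[0,0,24],"spin":0},{"xyz":[0,0,32],"spin":0},{"xyz":[0,0,38],"spin":0},{"xyz":[0,0,38],"spin":0}]'
python3 -m crank '[{"xyz":[0,0,1],"spin":0},{"xyz":[0,0,2],"spin":0},{"xyz":[0,0,3],"spin":0},{"xyz":[0,0,4],"spin":0},{"xyz":[0,0,5],"spin":0},{"xyz":[0,0,5],"spin":0}]'
```

```text
time_s: 7.12
eef_pos: [553.9, -53.4, 210.9]
ee_rot: [-0.0, -0.156, 0.988, -0.0]
contact_force: [0.3, 0.2, -1.1]
gripper_width: 23.2
finger_force: 69.0
time_s: 7.88
eef_pos: [554.0, -53.4, 206.2]
ee_rot: [-0.0, -0.156, 0.988, -0.0]
contact_force: [0.8, -0.0, -2.6]
gripper_width: 23.1
finger_force: 69.0
```

```bash
python3 -m crank '[{"xyz":[0,0,0.5],"spin":0},{"xyz":[0,0,1],"spin":0},{"xyz":[0,0,1.5],"spin":0},{"xyz":[0,0,2],"spin":0},{"xyz":[0,0,2],"spin":0}]'
```

```text
time_s: 8.5
eef_pos: [554.3, -53.4, 204.7]
ee_rot: [0.0, -0.156, 0.988, -0.0]
contact_force: [-1.6, 0.2, 5.0]
gripper_width: 23.1
finger_force: 69.9
```

```bash
python3 -m crank '[{"xyz":[0,0,0.5],"spin":0},{"xyz":[0,0,1],"spin":0},{"xyz":[0,0,1],"spin":0}]'
```

```text
time_s: 8.88
eef_pos: [554.4, -53.5, 204.0]
ee_rot: [0.001, -0.156, 0.988, -0.0]
contact_force: [-1.5, 0.5, 8.9]
gripper_width: 23.6
finger_force: 70.6
```

```bash
python3 -m crank '[{"xyz":[0,0,0.7],"spin":0},{"xyz":[0,0,1.5],"spin":0},{"xyz":[0,0,1.5],"spin":0}]'
```

```text
time_s: 9.25
eef_pos: [554.6, -53.7, 202.9]
ee_rot: [0.001, -0.155, 0.988, -0.0]
contact_force: [-2.4, -1.2, 15.4]
gripper_width: 23.4
finger_force: 71.2
```

Rigid here: 17 N over about 2.5 mm. Next probe at +17 mm along the slot.

```bash
python3 -m crank '[{"xyz":[0,0,-6],"spin":0},{"xyz":[0,6,-6],"spin":0},{"xyz":[0,12,-6],"spin":0},{"xyz":[0,17,-6],"spin":0},{"xyz":[0,17,-4],"spin":0},{"xyz":[0,17,-2.5],"spin":0},{"xyz":[0,17,-1],"spin":0},{"xyz":[0,17,-1],"spin":0}]'
```

```text
time_s: 10.25
eef_pos: [550.0, -37.1, 204.5]
ee_rot: [0.001, -0.156, 0.988, 0.0]
contact_force: [-3.4, 2.9, 21.4]
gripper_width: 23.0
finger_force: 71.8
```

```bash
python3 -m crank '[{"xyz":[0,0,-6],"spin":0},{"xyz":[0,-9,-6],"spin":0},{"xyz":[0,-18,-6],"spin":0},{"xyz":[0,-27,-6],"spin":0},{"xyz":[0,-36,-6],"spin":0},{"xyz":[0,-36,-4],"spin":0},{"xyz":[0,-36,-2.5],"spin":0},{"xyz":[0,-36,-1.5],"spin":0}]'; python3 go.py 560.5 -71 204 108
```

```text
time_s: 11.25
eef_pos: [560.0, -71.4, 204.6]
ee_rot: [0.0, -0.156, 0.988, -0.0]
contact_force: [-1.4, -1.8, 5.2]
gripper_width: 23.2
finger_force: 69.9
t 11.25 p [560.  -71.4 204.6] yawY 107.9 tilt [ 0. -0. -1.] F [-1.4 -1.8  5.2] shift [-0.5  0.2  0.6] spin -0.1
```

```bash
python3 -m crank '[{"xyz":[0,0,0.7],"spin":0},{"xyz":[0,0,1.4],"spin":0},{"xyz":[0,0,2],"spin":0},{"xyz":[0,0,2],"spin":0}]'
```

```text
time_s: 11.75
eef_pos: [559.9, -71.4, 202.5]
ee_rot: [0.0, -0.156, 0.988, -0.0]
contact_force: [-1.8, -0.8, 5.9]
gripper_width: 23.3
finger_force: 70.0
```

The force stayed flat over 2 mm, so this is the tab. Pressing slowly.

```bash
python3 -m crank '[{"xyz":[0,0,1],"spin":0},{"xyz":[0,0,2],"spin":0},{"xyz":[0,0,3],"spin":0},{"xyz":[0,0,4],"spin":0},{"xyz":[0,0,5],"spin":0},{"xyz":[0,0,5],"spin":0}]'; python3 - <<'E'
from h import *
im,d=grab('scene');W=world('scene',d)
m=(abs(W[...,0]-626)<20)&(abs(W[...,1]+31)<30)&(W[...,2]>112)
print(np.median(W[m][:,2]))
E
```

```text
time_s: 12.5
eef_pos: [559.9, -71.2, 197.3]
ee_rot: [0.0, -0.156, 0.988, 0.0]
contact_force: [-0.4, 2.2, 3.7]
gripper_width: 23.1
finger_force: 69.7
484.0478233714748
```

```bash
python3 - <<'E'
from h import *
im,d=load('scene');W=world('scene',d)
m=(abs(W[...,0]-630)<30)&(abs(W[...,1]+31)<45)&(W[...,2]>112)&(W[...,2]<170)
print(m.sum(),np.percentile(W[m][:,2],[10,50,90]))
E
```

```text
855 [145.4221752  150.01364413 152.75665708]
```

The battery top is at 150 mm, so the pack has been released. Withdrawing the rod now.

```bash
python3 -m crank '[{"xyz":[0,0,-6],"spin":0},{"xyz":[0,0,-18],"spin":0},{"xyz":[0,0,-36],"spin":0},{"xyz":[0,0,-56],"spin":0},{"xyz":[0,0,-78],"spin":0},{"xyz":[0,0,-100],"spin":0},{"xyz":[0,0,-120],"spin":0},{"xyz":[0,0,-128],"spin":0}]'
python3 go.py 430 290.5 325 93
```

```text
time_s: 13.55
eef_pos: [560.1, -71.8, 327.2]
ee_rot: [0.001, -0.155, 0.988, -0.0]
contact_force: [-0.2, -0.1, -1.2]
gripper_width: 23.4
finger_force: 69.0
t 13.55 p [560.1 -71.8 327.2] yawY 107.9 tilt [ 0.002 -0.    -1.   ] F [-0.2 -0.1 -1.2] shift [ 12.6 384.8   1.9] spin 14.9
```

```bash
python3 -m crank '[{"xyz":[1,30,0],"spin":2},{"xyz":[3,80,0],"spin":4},{"xyz":[4,132,0],"spin":6},{"xyz":[6,184,0],"spin":8},{"xyz":[8,236,0],"spin":10},{"xyz":[9,288,0],"spin":12},{"xyz":[11,338,0],"spin":14},{"xyz":[12.5,375,0],"spin":15}]'
python3 -m crank '[{"xyz":[0,0,0],"spin":0},{"xyz":[0,0,0],"spin":0},{"xyz":[0,0,0],"spin":0}]'
python3 go.py 430 290 320 93
python3 - <<'E'
from h import *
p=env.observe()['eef_pos']
im,d=grab('scene');W=world('scene',d)
m=(abs(W[...,0]-p[0])<30)&(abs(W[...,1]-p[1])<30)&(W[...,2]>160)&(W[...,2]<290)
q=W[m]; print('lowest',q[:,2].min())
for a in range(165,290,15):
    s=q[(q[:,2]>=a)&(q[:,2]<a+15)]
    if len(s):print(a,len(s),s[:,:2].mean(0).round(1)-p[:2].round(1))
print('lower pts by z hist',np.histogram(q[:,2],bins=range(160,295,5)))
b=(abs(W[...,2]-130)<4)&(abs(W[...,0]-430)<55)&(abs(W[...,1]-288)<60);print(cv2.minAreaRect(W[b][:,:2].astype(np.float32)))
E
```

```text
time_s: 14.55
eef_pos: [431.6, 283.2, 325.3]
ee_rot: [-0.0, -0.025, 1.0, -0.0]
contact_force: [0.6, 0.6, -2.8]
gripper_width: 23.2
finger_force: 69.0
time_s: 14.92
eef_pos: [433.2, 280.5, 325.4]
ee_rot: [0.0, -0.024, 1.0, -0.0]
contact_force: [-0.7, 0.6, -2.3]
gripper_width: 23.0
finger_force: 69.0
t 14.93 p [433.2 280.5 325.4] yawY 92.8 tilt [ 0. -0. -1.] F [-0.7  0.6 -2.3] shift [2.7 9.7 5.3] spin -0.2
lowest 180.1929958654048
180 15 [ 3.6 -3.3]
195 11 [ 4.  -3.5]
210 19 [ 4. -3.]
225 17 [ 3.5 -1.3]
240 17 [ 3.7 -2. ]
255 19 [ 4.9 -2.8]
270 15 [ 4.2 -2.3]
285 3 [10.8 -4.5]
lower pts by z hist (array([0, 0, 0, 0, 4, 5, 6, 2, 6, 3, 5, 5, 9, 3, 5, 9, 5, 5, 7, 5, 8, 6,
       7, 6, 2, 3]), array([160, 165, 170, 175, 180, 185, 190, 195, 200, 205, 210, 215, 220,
       225, 230, 235, 240, 245, 250, 255, 260, 265, 270, 275, 280, 285,
       290]))
((429.93243408203125, 288.1092224121094), (63.81416320800781, 85.63618469238281), 3.8602089881896973)
```

The rod is still straight, with its tip about 2 mm higher in the grip. Now I align over the hole and lower it.

```bash
python3 -m crank '[{"xyz":[3,9.4,0],"spin":0},{"xyz":[3,9.4,0],"spin":0},{"xyz":[3,9.4,15],"spin":0},{"xyz":[3,9.4,30],"spin":0},{"xyz":[3,9.4,38],"spin":0},{"xyz":[3,9.4,38],"spin":0}]'; python3 go.py 430 289.7 170 93
```

```text
time_s: 15.72
eef_pos: [429.1, 290.5, 286.5]
ee_rot: [-0.001, -0.025, 1.0, -0.0]
contact_force: [-0.4, 0.6, -2.4]
gripper_width: 23.2
finger_force: 69.2
t 15.72 p [429.1 290.5 286.5] yawY 92.9 tilt [-0.001 -0.001 -1.   ] F [-0.4  0.6 -2.4] shift [ -1.   -0.7 116.5] spin -0.1
```

```bash
python3 -m crank '[{"xyz":[-1,-0.7,5],"spin":0},{"xyz":[-1,-0.7,13],"spin":0},{"xyz":[-1,-0.7,23],"spin":0},{"xyz":[-1,-0.7,33],"spin":0},{"xyz":[-1,-0.7,40],"spin":0}]'
python3 -m crank '[{"xyz":[0,0,15],"spin":0},{"xyz":[0,0,30],"spin":0},{"xyz":[0,0,45],"spin":0},{"xyz":[0,0,60],"spin":0},{"xyz":[0,0,69],"spin":0},{"xyz":[0,0,74],"spin":0},{"xyz":[0,0,76],"spin":0},{"xyz":[0,0,76],"spin":0}]'; python3 go.py 430 289.7 164 93
```

```text
time_s: 16.35
eef_pos: [430.2, 290.0, 246.5]
ee_rot: [-0.0, -0.025, 1.0, -0.0]
contact_force: [-0.1, 0.8, -2.1]
gripper_width: 23.2
finger_force: 69.2
time_s: 17.35
eef_pos: [430.4, 290.2, 171.5]
ee_rot: [0.0, -0.025, 1.0, 0.0]
contact_force: [0.3, -0.6, -1.9]
gripper_width: 23.3
finger_force: 69.2
t 17.35 p [430.4 290.2 171.5] yawY 92.9 tilt [ 0.  0. -1.] F [ 0.3 -0.6 -1.9] shift [ 0.5 -0.4  7.5] spin -0.1
```

```bash
python3 -m crank '[{"xyz":[0,0,1.5],"spin":0},{"xyz":[0,0,3],"spin":0},{"xyz":[0,0,4.5],"spin":0},{"xyz":[0,0,6],"spin":0},{"xyz":[0,0,6.5],"spin":0},{"xyz":[0,0,6.5],"spin":0}]'
```

```text
time_s: 18.1
eef_pos: [430.3, 290.1, 164.8]
ee_rot: [0.0, -0.025, 1.0, -0.0]
contact_force: [0.4, -0.3, -1.8]
gripper_width: 23.3
finger_force: 69.4
```

```bash
python3 -m crank '[{"xyz":[0,0,0.7],"spin":0},{"xyz":[0,0,1.4],"spin":0},{"xyz":[0,0,2],"spin":0},{"xyz":[0,0,2],"spin":0}]'
```

```text
time_s: 18.6
eef_pos: [430.5, 290.2, 164.6]
ee_rot: [0.0, -0.025, 1.0, 0.0]
contact_force: [-12.2, -8.4, 33.2]
gripper_width: 23.3
finger_force: 74.1
```

The collar is seated. Relieve the force, then release.

```bash
python3 -m crank '[{"xyz":[0,0,-1.5],"spin":0},{"xyz":[0,0,-1.5],"spin":0}]'
python3 -m crank '[{"xyz":[0,0,0],"spin":0},{"xyz":[0,0,0],"spin":0},{"xyz":[0,0,0],"spin":0},{"xyz":[0,0,0],"spin":0},{"xyz":[0,0,0],"spin":0},{"xyz":[0,0,0],"spin":0},{"xyz":[0,0,0],"spin":0},{"xyz":[0,0,0],"spin":0}]' 100
python3 -m crank '[{"xyz":[0,0,-8],"spin":0},{"xyz":[0,0,-25],"spin":0},{"xyz":[0,0,-50],"spin":0},{"xyz":[0,0,-80],"spin":0},{"xyz":[0,0,-110],"spin":0},{"xyz":[0,0,-135],"spin":0},{"xyz":[0,0,-150],"spin":0},{"xyz":[0,0,-150],"spin":0}]'
python3 - <<'E'
from h import *
im,d=grab('scene');W=world('scene',d)
for lab,lo,hi in(('rodtop',196,210),('stand',126,133)):
    b=(W[...,2]>lo)&(W[...,2]<hi)&(abs(W[...,0]-430)<55)&(abs(W[...,1]-288)<60); r=cv2.minAreaRect(W[b][:,:2].astype(np.float32));print(lab,b.sum(),r,np.percentile(W[b][:,2],[50,90]))
b=(abs(W[...,0]-630)<30)&(abs(W[...,1]+31)<45)&(W[...,2]>112)&(W[...,2]<170);print('bat',np.median(W[b][:,2]))
cv2.imwrite('pics/end.png',cv2.resize(im[130:300,220:400][...,::-1],None,fx=3.4,fy=3.4,interpolation=cv2.INTER_CUBIC))
E
```

```text
time_s: 18.85
eef_pos: [430.5, 290.2, 164.6]
ee_rot: [0.0, -0.025, 1.0, 0.0]
contact_force: [-3.9, -2.0, 8.1]
gripper_width: 23.0
finger_force: 70.7
time_s: 19.85
eef_pos: [430.3, 290.1, 164.3]
ee_rot: [0.0, -0.025, 1.0, -0.0]
contact_force: [-0.1, 0.6, 0.1]
gripper_width: 85.1
finger_force: 0.0
time_s: 20.85
eef_pos: [430.6, 290.2, 315.3]
ee_rot: [0.001, -0.025, 1.0, 0.001]
contact_force: [-0.5, -0.5, -0.9]
gripper_width: 85.5
finger_force: 0.0
rodtop 70 ((434.3823547363281, 287.0444030761719), (27.634971618652344, 29.760271072387695), 6.851715564727783) [201.97087096 204.93425816]
stand 280 ((431.2070617675781, 286.6761169433594), (64.91741180419922, 85.62368774414062), 7.830745220184326) [129.57689176 131.99787498]
bat 149.9157827864411
```

View pics/end.png

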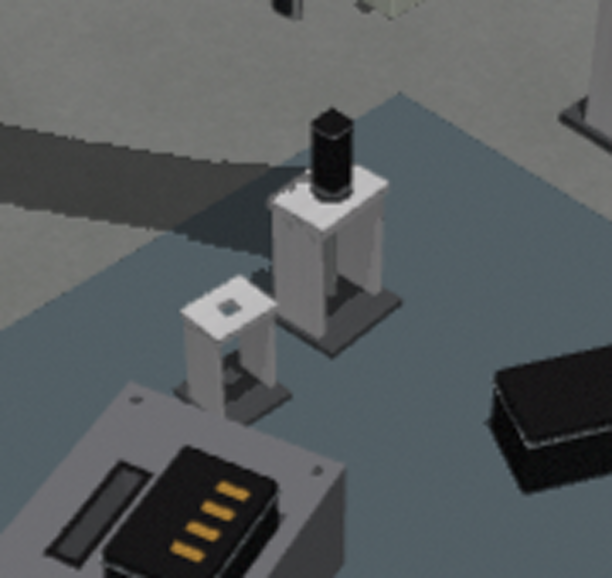

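The rod stands upright in the middle stand (332,150) with its top at 202 mm. The pack (190,510) is up, and nothing else has moved. Handing in.

```bash
python3 -c "from workcell import env; print(env.sign_off())"
```

```text
the job is handed in; nothing more can be done
None
```

The job is handed in: the pack is released (its top measured about 150 mm above the bench), and the rod is back upright in its stand with the gripper clear; the sign-off gave no verdict.

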